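Set a push-lock needle valve four clicks open from its seat

TASK

Set the air needle valve for the polisher: turn the black knob clockwise until the needle is closed, feeling it touch its seat without forcing it, then open it counter-clockwise by exactly four clicks. Then press the knob down until it snaps home and covers the red band, so that the setting is locked, and let go; leave the tools and fittings beside the valve where they lie.

Things in the scene. Friction and masses are not known exactly. Their poses are not given: they have to be found in the camera images.
- valve: air needle valve, aluminium, bolted down on a dark foot plate 112 x 92 mm; origin: centre of the plate's underside, z up, on the knob's axis. Inlet plug along -y, outlet with coupler along +y (to 120 mm out, 42 mm high). 18 clicks a turn (0.349 rad each): a click resists with 0.2 to 0.6 N m, then pulls the knob on into the next notch, where it rests. It starts two to four clicks open.
- knob_grip (a point): point to grip on the black knob, on its axis, 114 mm above the table (knob up, unlocked, red band showing, as it starts), 108 mm when locked. The knob is a bar 50 mm long (this frame's x), 15 wide (y), white line along its top, 11 mm above this point; a round skirt, radius 30 mm, begins 23 mm below it. Clockwise from above closes. The bar sits on its spindle in any position: its direction does not tell the opening.
- needle_tip (a point): tip of the needle, hidden in the valve on the knob's axis, 30 mm above the table when closed. It rises only 0.1 mm a click, too little to tell from readings. Lock: when the knob rests in a notch, about 5 N down (10 N if slightly off the notch) makes it snap 6 mm down to a firm stop; between notches it is blocked. Locked, it resists turning.
- valve_seat (a point): edge of the needle's seat, hidden in the valve, 30 mm above the table, level with the needle tip when closed. The first touch comes in the closed notch; from there the torque does not drop again but climbs past 0.65 N m, more than any click, within 0.12 rad. Wound more than half a click (0.17 rad) past the touch, 0.8 N m or so, the seat is spoilt.
- polisher_mid (a point): bystander: air polisher with wool pad, 160 x 355 x 158 mm, lying on the table; the point lies 30 mm up in it
- spanner_mid (a point): bystander: combination spanner, 27 x 181 x 9 mm, lying on the table; its centre
- coupler_mid (a point): bystander: loose steel air coupler, 24 x 73 x 23 mm, lying on the table; its centre
- key_mid (a point): bystander: black hexagon key, 34 x 89 x 8 mm, lying on the table; its centre

How it is judged:
By the outcome, as a careful person would: the job done as asked, in the order asked, and still so for the second after the job is handed in, with the robot touching nothing.
It also fails if it takes over 72 s, if anything falls off the work surface, if the arm or the gripper's body presses on something with over 40 N, if the wrist force passes 120 N, or if a joint passes its speed limit or range.

ROBOT

A 7-joint arm with a two-finger parallel gripper is mounted at the origin on the work surface; the furniture and walls round the work are solid. World frame = base frame: x ahead of the robot, y to its left, z up, the work surface at z = 0. Lengths are in m, angles in rad, forces in N, time in s.
With the tool pointing down it reaches from about 0.4 to 0.9 m from the base axis. Payload 5.5 kg.
Tool frame: the origin (TCP) lies midway between the tips of the shut fingers; the grasp point (between the pads) lies 19 mm behind it; y points along the fingers, x is the direction in which the jaws open and shut, and the axes are right-handed (so a half turn about y gives the same grasp; the last joint's range is limited). The gripper opens to 85 mm and grips with 20 to 120 N. Pads are 22 mm wide; open, the fingers measure 114 mm over their backs; the gripper's body (76 mm by 85 mm) begins 54 mm behind the grasp point. The pads swing forward as they close: fully open they stand 13 mm farther back than shut.
Start: joints at [1.43, 0.501, -0.427, 1.55, 0.221, 1.138, -0.21], TCP at [0.255, -0.598, 0.231] pointing down, gripper open.
Joint ranges: [-2.88, 2.88], [-0.31, 2.03], [-1.54, 1.56], [0.2, 2.42], [-1.41, 4.55], [0.19, 2.02], [-2.57, 2.57]. Speed limits (rad/s): [2.57, 2.57, 3.14, 3.14, 3.14, 3.14, 3.14].

INTERFACE

Orientations are given as a 3x3 rotation matrix whose columns are the frame's x, y, z axes.
In Python, from cell import * gives the robot as it stands.
- The arm moves only by the tool apply_moves, never from a script. Its argument "moves" is one flat list of numbers, 6 for each row, row after row: the shift along the tool's x, y, z in m, then the turn, a rotation vector about the tool's x, y, z in degrees. A call has exactly 5 rows; each row is the pose to reach, as a shift and turn from the pose measured when the call began, along the tool's axes at that moment; what a row does not reach only later rows make up. A row lasts 1/12 s, in which the tool goes at most 41.7 mm and 7.16 degrees, less where a joint would pass 70% of its speed; a pose out of reach is approached as far as the arm can. A call with a gripper value outside its range is refused whole. "fingers" is the opening, from 0 (shut) to 1 (fully open), set as the call begins (left out, the last holds). The fingers move at their own pace and stop on an object; "newtons" is the grip in N (left out, the last holds). Time passes only in rows, so rows that repeat a pose let the fingers close, or fill a call up. It gives the time, the measured TCP pose, the force and the opening at its end, in the units of the state.
- sense(): the state, without advancing time (a new reading comes with each control period).
- read_camera(name): name is "side" or "top"; returns the picture (384x512x3 uint8, blue, green, red); there is no depth.
- camera_model(name): a dict with "fx", "fy", "cx", "cy" (pixels), "dist_coeffs" ([k1, k2, p1, p2, k3] as OpenCV has them; the pictures are not rectified), "rvec" (rotation vector, rad) and "tvec" (3), from world to camera coordinates, as OpenCV has them. Camera axes: x right, y down, z forward; pixel columns grow to the right and rows downward; lengths in m; the calibration is good to about 2 mm. A picture is of the moment at which its call begins. camera_model takes no time and is no camera call.
- job_done(): hands the job in, once; it reports no verdict.
The state is a dict: "t": time; "joints": joint angles; "joint_vel": joint speeds; "joint_efforts": joint torques, N m; "tcp_pos": TCP position; "eef_rot": TCP orientation; "ft_force": force on the tool from outside, world axes, zero at the start; "moment": the same for the moment, N m; "width": finger opening in m.
Only numpy, scipy, OpenCV 4.12 (cv2) and the standard library are available. Lean on these libraries where they do the work, as an engineer would, in place of code of your own. Each camera call takes 0.05 s, during which the arm holds its last target. There are 200 camera calls.

## Working session

There is one attempt and no reset: what is moved stays moved. The work goes in short steps, Python scripts to look and compute and a tool call to move; the robot and the scene stay as the last step left them, time stands still between calls to the robot, and variables do not carry over. Pictures are saved under pics/ and viewed, about 8 in all and at most 12, crops included, and the job is handed in when it is done.

Besides the shell and the picture viewer there is one more tool, called as name(argument=value, ...), one argument or row to a line, values as JSON. apply_moves: Moves the arm, as the interface text tells. Its arguments: {"type":"object","properties":{"moves":{"type":"array","items":{"type":"number"}},"fingers":{"type":"number"},"newtons":{"type":"number"}},"required":["moves"]}

```bash
mkdir -p pics; ls
python3 - <<'E'
from cell import *
import cv2,numpy as np
s=sense();print({k:np.round(v,3).tolist() for k,v in s.items()})
for n in("top","side"):
    cv2.imwrite(f"pics/{n}0.png",read_camera(n));m=camera_model(n);print(n,m)
a=cv2.imread("pics/top0.png");b=cv2.imread("pics/side0.png")
cv2.imwrite("pics/both0.png",cv2.resize(np.vstack([a,b]),None,fx=.78,fy=.78))
E
```

```text
pics
{'t': 0.0, 'joints': [1.43, 0.502, -0.427, 1.551, 0.221, 1.138, -0.21], 'joint_vel': [0.001, 0.003, 0.001, -0.0, 0.0, -0.001, -0.001], 'joint_efforts': [0.0, -56.952, -5.816, -28.094, 0.011, 0.012, 0.0], 'tcp_pos': [0.255, -0.597, 0.23], 'eef_rot': [[0.393, -0.001, 0.92], [-0.92, 0.002, 0.393], [-0.002, -1.0, 0.0]], 'ft_force': [-0.947, -0.942, 0.332], 'moment': [-0.02, -0.019, 0.028], 'width': 0.085}
top {'fx': 393.86744985475104, 'fy': 393.86744985475104, 'cx': 262.432070897392, 'cy': 198.09793404802664, 'dist_coeffs': array([-0.10058097,  0.        ,  0.        ,  0.        ,  0.        ]), 'rvec': array([ 2.1951735 , -2.16786042,  0.01954892]), 'tvec': array([-0.02678192,  0.57030045,  1.07163427])}
side {'fx': 461.5394237611754, 'fy': 461.5394237611754, 'cx': 246.12069345719362, 'cy': 195.10089014992022, 'dist_coeffs': array([0.03627651, 0.        , 0.        , 0.        , 0.        ]), 'rvec': array([ 0.37503557, -2.67892001,  1.35494541]), 'tvec': array([0.55041948, 0.18615295, 1.15155244])}
```

View pics/top0.png

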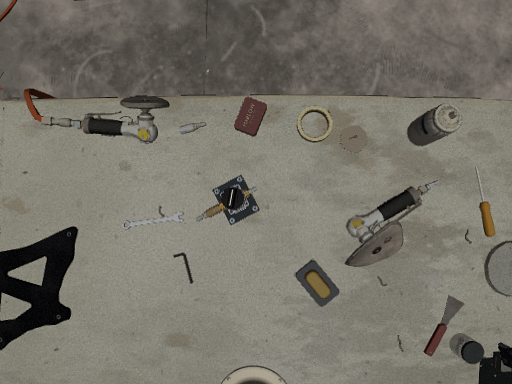

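View pics/side0.png

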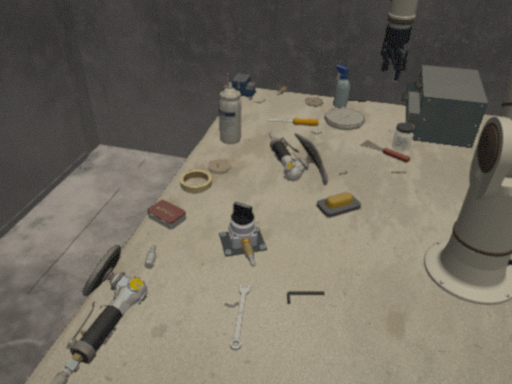

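The valve is at about (234,198) in top and (243,220) in side. The knob is black with a white line, and the polishers, spanner and key are well clear of it. Next I zoom in and measure.

```bash
cat > h.py <<'E'
from cell import *
import cv2,numpy as np
def ray(n,uv):
    m=camera_model(n);K=np.array([[m['fx'],0,m['cx']],[0,m['fy'],m['cy']],[0,0,1]])
    p=cv2.undistortPoints(np.array([[uv]],float),K,m['dist_coeffs'])[0,0]
    R=cv2.Rodrigues(m['rvec'])[0];return -R.T@m['tvec'],R.T@np.array([p[0],p[1],1])
def onz(n,uv,z):
    c,d=ray(n,uv);return c+d*(z-c[2])/d[2]
def proj(n,P):
    m=camera_model(n);K=np.array([[m['fx'],0,m['cx']],[0,m['fy'],m['cy']],[0,0,1]])
    return cv2.projectPoints(np.array([P],float),m['rvec'],m['tvec'],K,m['dist_coeffs'])[0][0,0]
E
python3 - <<'E'
from h import *
a=cv2.imread("pics/top0.png")[165:235,190:275];b=cv2.imread("pics/side0.png")[190:275,205:290]
a=cv2.resize(a,(395*85//85,325),interpolation=cv2.INTER_CUBIC);b=cv2.resize(b,(395,395),interpolation=cv2.INTER_CUBIC)
cv2.imwrite("pics/z0.png",np.hstack([cv2.copyMakeBorder(a,0,70,0,0,cv2.BORDER_CONSTANT),b]))
t=cv2.imread("pics/top0.png");g=t.min(axis=2)
# dark-blue plate + knob mask
m=((t.max(axis=2)<85)*255).astype(np.uint8);n,l,s,c=cv2.connectedComponentsWithStats(m)
i=l[198,225] or l[198,240];
for k in range(1,n):
    if abs(c[k][0]-234)<25 and abs(c[k][1]-198)<25 and s[k][4]>20: 
        print(s[k],c[k]); print(cv2.minAreaRect(np.argwhere(l==k)[:,::-1].astype(np.float32)))
print(onz("top",(234,198),.125),onz("top",(236,200),.005))
E
```

```text
[ 213  175   47   50 1046] [235.17877629 199.18451243]
((232.63320922851562, 201.06228637695312), (39.764705657958984, 40.235294342041016), 61.927513122558594)
[0.56458209 0.04738551 0.125     ] [0.56484141 0.05415604 0.005     ]
```

View pics/z0.png

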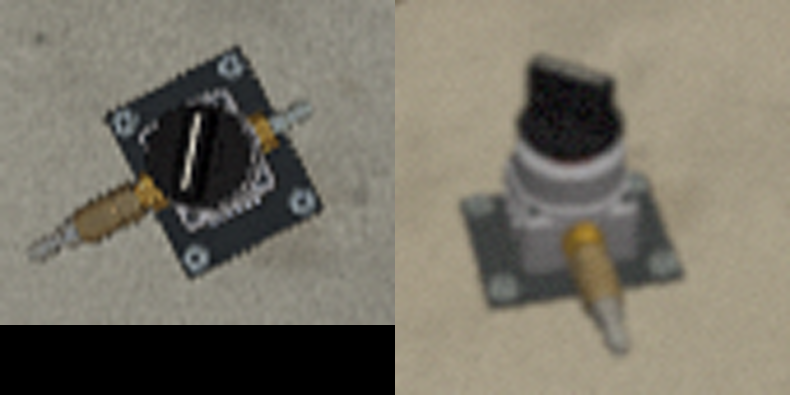

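In the top crop the white line runs from about (233.0,189.3) to (229.6,205.5). The plate corners average about (236.2,199.9), and the skirt centre is about (232.8,197.7). The side crop shows the bar standing on the skirt with the top edge's centre at about (243.1,204.9).

Run:
```python
from h import *
t=cv2.imread("pics/top0.png")
# white line: bright in knob
sub=t[184:212,224:242].min(axis=2).astype(float)
w=np.clip(sub-70,0,None);w[:4]=0;w[23:]=0;w[:,12:]=0;w[:, :3]=0
ys,xs=np.nonzero(w>20);wt=w[ys,xs];mu=np.average(np.c_[xs,ys],axis=0,weights=wt)+[224,184]
C=np.cov(np.c_[xs,ys].T,aweights=wt);e=np.linalg.eigh(C)[1][:,1];e*=np.sign(-e[1])
print("line px",mu,e,len(xs))
A=onz("top",mu+8*e,.125);B=onz("top",mu-8*e,.125);d=A-B
print("line c",(A+B)/2,"ang",np.degrees(np.arctan2(d[1],d[0])),np.linalg.norm(d))
A=onz("top",(233.0,189.3),.125);B=onz("top",(229.6,205.5),.125);d=A-B;print("hand line",(A+B)/2,np.degrees(np.arctan2(d[1],d[0])),np.linalg.norm(d))
print("skirt",onz("top",(232.8,197.7),.091));print("plate",onz("top",(236.2,199.9),.006))
A=onz("side",(234.5,202.9),.125);B=onz("side",(251.7,206.8),.125);d=A-B;print("side",(A+B)/2,np.degrees(np.arctan2(d[1],d[0])),np.linalg.norm(d))
s=sense();print(s['tcp_pos'],s['eef_rot'])
```

```text
line px [230.68840125 197.1523511 ] [ 0.18519144 -0.98270246] 21
line c [0.5666055  0.05566446 0.125     ] ang -9.724156485269427 0.03969582938971748
hand line [0.56600897 0.0541307  0.125     ] -10.914555139378942 0.041059624240381495
skirt [0.56695012 0.05401658 0.091     ]
plate [0.56508339 0.05350406 0.006     ]
side [0.56450406 0.05789677 0.125     ] -4.107959074307919 0.04575171330527638
[ 0.2551029  -0.59715871  0.23036207] [[ 3.92931149e-01 -6.34141220e-04  9.19567676e-01]
 [-9.19566204e-01  1.64653489e-03  3.92931655e-01]
 [-1.76327443e-03 -9.99998443e-01  6.38400133e-05]]
```

apply_moves(
  moves=[-0.024, -0.005, 0.027, 0, -7, 0, -0.048, -0.01, 0.054, 0, -14, 0, -0.072, -0.015, 0.081, 0, -21, 0, -0.096, -0.02, 0.108, 0, -28, 0, -0.12, -0.02, 0.135, 0, -35, 0],
  fingers=1,
  newtons=40,
)

```text
t: 0.52
tcp_pos: [0.3328, -0.4324, 0.2511]
eef_rot: [[0.852, -0.0, 0.523], [-0.523, 0.001, 0.852], [-0.001, -1.0, 0.001]]
ft_force: [1.0, -0.8, -0.2]
width: 0.0852
```

```bash
cat >> h.py <<'E'
def rep(P=(.566,.0545),ang=80,z=None):
    s=sense();p=s['tcp_pos'];R=s['eef_rot'];a=np.degrees(np.arctan2(R[1,0],R[0,0]))
    d=np.r_[P,z if z else p[2]]-p
    print("t %.2f"%s['t'],"tcp",np.round(p,4),"xang %.2f"%a,"tilt",np.round(R[:,1],4),"toolshift",np.round(R.T@d,4),"turn y %.1f"%(-((ang-a+180)%360-180)))
    print("F",np.round(s['ft_force'],2),"M",np.round(s['moment'],3),"w %.4f"%s['width'],"j",np.round(s['joints'],2))
E
python3 -c "
from h import *
rep()"
```

```text
t 0.52 tcp [ 0.3328 -0.4324  0.2511] xang -31.53 tilt [-3.e-04  9.e-04 -1.e+00] toolshift [-5.58e-02  4.00e-04  5.37e-01] turn y -111.5
F [ 0.96 -0.77 -0.18] M [-0.018 -0.045 -0.051] w 0.0852 j [ 1.39  0.32 -0.63  1.79  0.21  1.1   0.13]
```

apply_moves(
  moves=[-0.004, 0, 0.038, 0, -7, 0, -0.008, 0, 0.076, 0, -14, 0, -0.012, 0, 0.114, 0, -21, 0, -0.016, 0, 0.152, 0, -28, 0, -0.02, 0, 0.19, 0, -35, 0],
)

```text
t: 0.93
tcp_pos: [0.4152, -0.2582, 0.2511]
eef_rot: [[0.998, -0.001, -0.066], [0.066, 0.0, 0.998], [-0.001, -1.0, 0.001]]
ft_force: [-0.2, 0.1, 0.1]
width: 0.0857
```

```bash
python3 -c "
from h import *
rep()"
```

```text
t 0.93 tcp [ 0.4152 -0.2582  0.2511] xang 3.81 tilt [-8.e-04  5.e-04 -1.e+00] toolshift [0.1712 0.     0.302 ] turn y -76.2
F [-0.2   0.12  0.1 ] M [-0.064 -0.069  0.014] w 0.0857 j [ 1.25  0.25 -0.85  1.91  0.21  1.08  0.37]
```

apply_moves(
  moves=[0.019, 0, 0.034, 0, -7, 0, 0.038, 0, 0.068, 0, -14, 0, 0.057, 0, 0.102, 0, -21, 0, 0.076, 0, 0.136, 0, -28, 0, 0.095, 0, 0.17, 0, -35, 0],
)

```text
t: 1.35
tcp_pos: [0.4988, -0.0808, 0.2511]
eef_rot: [[0.776, -0.001, -0.631], [0.631, -0.0, 0.776], [-0.001, -1.0, 0.0]]
ft_force: [1.1, -0.7, -0.4]
width: 0.0857
```

```bash
python3 -c "
from h import *
rep()"
```

```text
t 1.35 tcp [ 0.4988 -0.0808  0.2511] xang 39.12 tilt [-9.e-04 -1.e-04 -1.e+00] toolshift [ 1.375e-01 -1.000e-04  6.260e-02] turn y -40.9
F [ 1.07 -0.71 -0.42] M [-0.048 -0.093  0.01 ] w 0.0857 j [ 0.96  0.34 -1.03  1.87  0.33  1.11  0.5 ]
```

apply_moves(
  moves=[0.025, 0, 0.011, 0, -7, 0, 0.05, 0, 0.022, 0, -14, 0, 0.075, 0, 0.034, 0, -21, 0, 0.105, 0, 0.048, 0, -28, 0, 0.1375, 0, 0.0626, 0, -35, 0],
)

```text
t: 1.77
tcp_pos: [0.5662, 0.0547, 0.2504]
eef_rot: [[0.27, -0.002, -0.963], [0.963, -0.001, 0.27], [-0.002, -1.0, 0.002]]
ft_force: [1.0, 0.1, 0.7]
width: 0.0852
```

```bash
python3 -c "
from h import *
rep(z=.17)"
```

```text
t 1.77 tcp [0.5662 0.0547 0.2504] xang 74.35 tilt [-0.002  -0.0011 -1.    ] toolshift [-0.0001  0.0804 -0.    ] turn y -5.6
F [0.97 0.13 0.69] M [ 0.004 -0.027 -0.021] w 0.0852 j [ 0.67  0.53 -1.11  1.72  0.51  1.21  0.73]
```

apply_moves(
  moves=[0, 0.02, 0, 0, -2, 0, 0, 0.04, 0, 0, -4, 0, 0, 0.06, 0, 0, -5.6, 0, 0, 0.09, 0, 0, -5.6, 0, 0, 0.11, 0, 0, -5.6, 0],
)

```text
t: 2.18
tcp_pos: [0.5648, 0.0542, 0.1378]
eef_rot: [[0.174, -0.004, -0.985], [0.985, -0.001, 0.174], [-0.002, -1.0, 0.004]]
ft_force: [0.3, -0.8, -0.4]
width: 0.0855
```

```bash
python3 -c "
from h import *
rep(z=.0975)
a=read_camera('top')[150:250,170:300];b=read_camera('side')[140:240,180:310]
cv2.imwrite('pics/z1.png',cv2.resize(np.vstack([a,b]),None,fx=3,fy=3,interpolation=cv2.INTER_CUBIC))
print(proj('side',(.566,.0545,.125)))"
```

```text
t 2.18 tcp [0.5648 0.0542 0.1378] xang 79.96 tilt [-0.0045 -0.0014 -1.    ] toolshift [ 0.0006  0.0403 -0.0013] turn y -0.0
F [ 0.26 -0.82 -0.4 ] M [0.009 0.058 0.003] w 0.0855 j [ 0.6   0.67 -1.02  1.83  0.66  1.04  0.72]
[242.85425582 203.94228611]
```

View pics/z1.png

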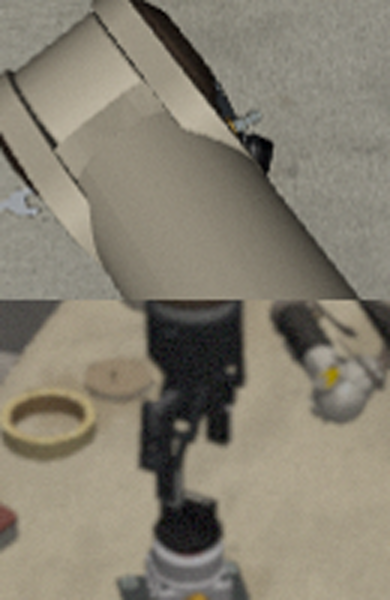

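The top view is hidden by the arm. The side view shows the jaws either side of the bar, with the knob top at about (243,204) in the full frame. I'll descend and close.

apply_moves(
  moves=[0, 0.01, -0.0005, -0.12, 0, -0.06, 0.0003, 0.02, -0.001, -0.24, 0, -0.12, 0.0006, 0.03, -0.0013, -0.24, 0, -0.12, 0.0006, 0.039, -0.0013, -0.24, 0, -0.12, 0.0006, 0.039, -0.0013, -0.24, 0, -0.12],
)

```text
t: 2.7
tcp_pos: [0.5631, 0.0534, 0.0961]
eef_rot: [[0.175, -0.007, -0.985], [0.985, -0.001, 0.175], [-0.002, -1.0, 0.007]]
ft_force: [0.5, 0.0, 0.5]
width: 0.0852
```

```bash
python3 -c "
from h import *
rep(z=.0975)"
```

```text
t 2.70 tcp [0.5631 0.0534 0.0961] xang 79.95 tilt [-6.8e-03 -8.0e-04 -1.0e+00] toolshift [ 0.0015 -0.0014 -0.0027] turn y -0.1
F [0.49 0.04 0.46] M [ 0.015 -0.032 -0.005] w 0.0852 j [ 0.57  0.72 -0.97  1.85  0.71  0.97  0.68]
```

apply_moves(
  moves=[0.0015, -0.0014, -0.0027, -0.37, 0, -0.11, 0.0015, -0.0014, -0.0027, -0.37, 0, -0.11, 0.0015, -0.0014, -0.0027, -0.37, 0, -0.11, 0.0015, -0.0014, -0.0027, -0.37, 0, -0.11, 0.0015, -0.0014, -0.0027, -0.37, 0, -0.11],
)

```text
t: 3.12
tcp_pos: [0.5663, 0.0545, 0.0979]
eef_rot: [[0.175, 0.001, -0.985], [0.985, -0.0, 0.175], [0.0, -1.0, -0.001]]
ft_force: [-0.3, -0.5, 0.4]
width: 0.0855
```

```bash
python3 -c "
from h import *
rep(z=.0975)"
```

```text
t 3.12 tcp [0.5663 0.0545 0.0979] xang 79.95 tilt [ 7.e-04 -1.e-04 -1.e+00] toolshift [-0.0001  0.0004  0.0003] turn y -0.1
F [-0.3  -0.47  0.39] M [ 0.025 -0.049  0.021] w 0.0855 j [ 0.57  0.71 -0.97  1.85  0.71  0.97  0.68]
```

apply_moves(
  moves=[0, 0, 0, 0, 0, 0, 0, 0, 0, 0, 0, 0, 0, 0, 0, 0, 0, 0, 0, 0, 0, 0, 0, 0, 0, 0, 0, 0, 0, 0],
  fingers=0,
  newtons=40,
)

```text
t: 3.53
tcp_pos: [0.5664, 0.0545, 0.0979]
eef_rot: [[0.175, 0.001, -0.985], [0.985, -0.0, 0.175], [-0.0, -1.0, -0.001]]
ft_force: [0.1, -0.3, 0.4]
width: 0.0253
```

```bash
python3 -c "
from h import *
rep(z=.0975)"
```

```text
t 3.53 tcp [0.5664 0.0545 0.0979] xang 79.95 tilt [ 7.e-04 -1.e-04 -1.e+00] toolshift [-0.      0.0004  0.0004] turn y -0.1
F [ 0.12 -0.31  0.38] M [-0.009  0.064  0.008] w 0.0253 j [ 0.57  0.71 -0.97  1.85  0.71  0.97  0.68]
```

apply_moves(
  moves=[0, 0, 0, 0, 0, 0, 0, 0, 0, 0, 0, 0, 0, 0, 0, 0, 0, 0, 0, 0, 0, 0, 0, 0, 0, 0, 0, 0, 0, 0],
  fingers=0,
  newtons=90,
)

```text
t: 3.95
tcp_pos: [0.5666, 0.0561, 0.0984]
eef_rot: [[0.173, 0.002, -0.985], [0.985, 0.002, 0.173], [0.002, -1.0, -0.001]]
ft_force: [0.8, 5.4, 0.3]
width: 0.0135
```

```bash
python3 -c "
from h import *
rep(z=.0975)"
```

```text
t 3.95 tcp [0.5666 0.0561 0.0984] xang 80.01 tilt [ 0.0017  0.002  -1.    ] toolshift [-0.0017  0.0009  0.0004] turn y 0.0
F [0.78 5.41 0.29] M [ 1.156e+00 -1.890e-01 -1.000e-03] w 0.0135 j [ 0.57  0.71 -0.97  1.85  0.71  0.97  0.68]
```

The bar is gripped at 13.5 mm. The start notch is at x-angle 80.0° with Mz about 0. I turn clockwise (+tool y) in 5° steps; the first 35° is safe, since the valve is at least two clicks (40°) open.

apply_moves(
  moves=[0, 0, 0, 0, 1, 0, 0, 0, 0, 0, 2, 0, 0, 0, 0, 0, 3, 0, 0, 0, 0, 0, 4, 0, 0, 0, 0, 0, 4, 0],
)

```text
t: 4.37
tcp_pos: [0.5666, 0.0565, 0.0984]
eef_rot: [[0.243, 0.002, -0.97], [0.97, 0.002, 0.243], [0.003, -1.0, -0.001]]
ft_force: [0.4, 5.0, 2.4]
width: 0.0133
```

```bash
python3 -c "
from h import *
rep()"
```

```text
t 4.37 tcp [0.5666 0.0565 0.0984] xang 75.96 tilt [ 0.0018  0.0023 -1.    ] toolshift [-0.002  -0.      0.0001] turn y -4.0
F [0.44 5.   2.36] M [0.745 0.098 0.227] w 0.0133 j [ 0.56  0.71 -0.96  1.85  0.7   0.96  0.61]
```

apply_moves(
  moves=[0, 0, 0, 0, 1, 0, 0, 0, 0, 0, 2, 0, 0, 0, 0, 0, 3, 0, 0, 0, 0, 0, 4, 0, 0, 0, 0, 0, 4, 0],
)

```text
t: 4.78
tcp_pos: [0.5666, 0.0565, 0.0985]
eef_rot: [[0.311, 0.002, -0.95], [0.95, 0.002, 0.311], [0.003, -1.0, -0.001]]
ft_force: [0.1, 3.0, 0.8]
width: 0.0132
```

```bash
python3 -c "
from h import *
rep()"
```

```text
t 4.78 tcp [0.5666 0.0565 0.0985] xang 71.87 tilt [ 0.0019  0.0022 -1.    ] toolshift [-0.0021 -0.     -0.    ] turn y -8.1
F [0.14 3.04 0.82] M [ 0.621 -0.006  0.048] w 0.0132 j [ 0.55  0.7  -0.94  1.85  0.69  0.96  0.55]
```

apply_moves(
  moves=[0, 0, 0, 0, 1, 0, 0, 0, 0, 0, 2, 0, 0, 0, 0, 0, 3, 0, 0, 0, 0, 0, 4, 0, 0, 0, 0, 0, 4, 0],
)

```text
t: 5.2
tcp_pos: [0.5667, 0.0564, 0.0984]
eef_rot: [[0.378, 0.002, -0.926], [0.926, 0.002, 0.378], [0.003, -1.0, -0.001]]
ft_force: [0.1, 3.5, -0.4]
width: 0.0133
```

```bash
python3 -c "
from h import *
rep()"
```

```text
t 5.20 tcp [0.5667 0.0564 0.0984] xang 67.76 tilt [ 0.0019  0.0022 -1.    ] toolshift [-0.002  -0.     -0.0001] turn y -12.2
F [ 0.1   3.53 -0.41] M [ 0.694  0.009 -0.118] w 0.0133 j [ 0.54  0.69 -0.93  1.85  0.68  0.95  0.49]
```

apply_moves(
  moves=[0, 0, 0, 0, 1, 0, 0, 0, 0, 0, 2, 0, 0, 0, 0, 0, 3, 0, 0, 0, 0, 0, 4, 0, 0, 0, 0, 0, 4, 0],
)

```text
t: 5.62
tcp_pos: [0.5666, 0.0564, 0.0984]
eef_rot: [[0.443, 0.002, -0.896], [0.896, 0.002, 0.443], [0.003, -1.0, -0.001]]
ft_force: [1.4, 3.6, 0.7]
width: 0.0136
```

```bash
python3 -c "
from h import *
rep()"
```

```text
t 5.62 tcp [0.5666 0.0564 0.0984] xang 63.68 tilt [ 0.0018  0.0022 -1.    ] toolshift [-0.0019 -0.     -0.0003] turn y -16.3
F [1.45 3.55 0.7 ] M [ 0.648 -0.028 -0.12 ] w 0.0136 j [ 0.53  0.68 -0.91  1.85  0.66  0.94  0.43]
```

apply_moves(
  moves=[0, 0, 0, 0, 1, 0, 0, 0, 0, 0, 2, 0, 0, 0, 0, 0, 3, 0, 0, 0, 0, 0, 4, 0, 0, 0, 0, 0, 4, 0],
)

```text
t: 6.03
tcp_pos: [0.5666, 0.0565, 0.0985]
eef_rot: [[0.506, 0.002, -0.863], [0.863, 0.002, 0.506], [0.003, -1.0, -0.001]]
ft_force: [0.7, 4.6, -1.2]
width: 0.0135
```

```bash
python3 -c "
from h import *
rep()"
```

```text
t 6.03 tcp [0.5666 0.0565 0.0985] xang 59.63 tilt [ 0.0019  0.0021 -1.    ] toolshift [-0.002  -0.     -0.0005] turn y -20.4
F [ 0.72  4.59 -1.23] M [ 0.782 -0.013  0.023] w 0.0135 j [ 0.52  0.67 -0.9   1.85  0.65  0.94  0.37]
```

apply_moves(
  moves=[0, 0, 0, 0, 1, 0, 0, 0, 0, 0, 2, 0, 0, 0, 0, 0, 3, 0, 0, 0, 0, 0, 4, 0, 0, 0, 0, 0, 4, 0],
)

```text
t: 6.45
tcp_pos: [0.5664, 0.0567, 0.0985]
eef_rot: [[0.565, 0.002, -0.825], [0.825, 0.002, 0.565], [0.003, -1.0, -0.0]]
ft_force: [1.0, 4.4, 1.4]
width: 0.0135
```

```bash
python3 -c "
from h import *
rep()"
```

```text
t 6.45 tcp [0.5664 0.0567 0.0985] xang 55.58 tilt [ 0.0018  0.0021 -1.    ] toolshift [-0.0021 -0.     -0.0009] turn y -24.4
F [0.97 4.35 1.36] M [0.788 0.128 0.275] w 0.0135 j [ 0.51  0.67 -0.88  1.85  0.64  0.93  0.31]
```

apply_moves(
  moves=[0, 0, 0, 0, 1, 0, 0, 0, 0, 0, 2, 0, 0, 0, 0, 0, 3, 0, 0, 0, 0, 0, 4, 0, 0, 0, 0, 0, 4, 0],
)

```text
t: 6.87
tcp_pos: [0.5666, 0.0566, 0.0985]
eef_rot: [[0.623, 0.002, -0.782], [0.782, 0.002, 0.623], [0.003, -1.0, -0.0]]
ft_force: [1.3, 3.6, -1.4]
width: 0.0137
```

```bash
python3 -c "
from h import *
rep()"
```

```text
t 6.87 tcp [0.5666 0.0566 0.0985] xang 51.46 tilt [ 0.0019  0.0022 -1.    ] toolshift [-0.002  -0.     -0.0009] turn y -28.5
F [ 1.28  3.56 -1.38] M [0.839 0.002 0.086] w 0.0137 j [ 0.5   0.66 -0.87  1.85  0.62  0.92  0.24]
```

apply_moves(
  moves=[0, 0, 0, 0, 1, 0, 0, 0, 0, 0, 2, 0, 0, 0, 0, 0, 3, 0, 0, 0, 0, 0, 4, 0, 0, 0, 0, 0, 4, 0],
)

```text
t: 7.28
tcp_pos: [0.5666, 0.0566, 0.0984]
eef_rot: [[0.677, 0.002, -0.736], [0.736, 0.002, 0.677], [0.003, -1.0, 0.0]]
ft_force: [1.0, 4.4, -0.1]
width: 0.0134
```

```bash
python3 -c "
from h import *
rep()"
```

```text
t 7.28 tcp [0.5666 0.0566 0.0984] xang 47.36 tilt [ 0.002   0.0022 -1.    ] toolshift [-0.0019 -0.     -0.001 ] turn y -32.6
F [ 0.99  4.41 -0.13] M [ 0.782  0.042 -0.122] w 0.0134 j [ 0.49  0.65 -0.85  1.85  0.61  0.92  0.18]
```

apply_moves(
  moves=[0, 0, 0, 0, 1, 0, 0, 0, 0, 0, 2, 0, 0, 0, 0, 0, 3, 0, 0, 0, 0, 0, 4, 0, 0, 0, 0, 0, 4, 0],
)

```text
t: 7.7
tcp_pos: [0.5666, 0.0566, 0.0985]
eef_rot: [[0.728, 0.002, -0.686], [0.686, 0.002, 0.728], [0.003, -1.0, 0.0]]
ft_force: [0.3, 4.5, 0.2]
width: 0.0134
```

```bash
python3 -c "
from h import *
rep()"
```

```text
t 7.70 tcp [0.5666 0.0566 0.0985] xang 43.28 tilt [ 0.002   0.0021 -1.    ] toolshift [-0.0018 -0.     -0.0011] turn y -36.7
F [0.26 4.49 0.18] M [ 0.798  0.006 -0.146] w 0.0134 j [ 0.48  0.65 -0.84  1.85  0.6   0.91  0.12]
```

apply_moves(
  moves=[0, 0, 0, 0, 1, 0, 0, 0, 0, 0, 2, 0, 0, 0, 0, 0, 3, 0, 0, 0, 0, 0, 4, 0, 0, 0, 0, 0, 4, 0],
)

```text
t: 8.12
tcp_pos: [0.5665, 0.0567, 0.0985]
eef_rot: [[0.775, 0.002, -0.633], [0.633, 0.002, 0.775], [0.003, -1.0, 0.0]]
ft_force: [0.5, 4.5, -1.2]
width: 0.0131
```

```bash
python3 -c "
from h import *
rep()"
```

```text
t 8.12 tcp [0.5665 0.0567 0.0985] xang 39.24 tilt [ 0.0019  0.002  -1.    ] toolshift [-0.0018 -0.     -0.0014] turn y -40.8
F [ 0.49  4.48 -1.2 ] M [0.87  0.11  0.146] w 0.0131 j [ 0.47  0.64 -0.82  1.85  0.59  0.91  0.06]
```

apply_moves(
  moves=[0, 0, 0, 0, 1, 0, 0, 0, 0, 0, 2, 0, 0, 0, 0, 0, 3, 0, 0, 0, 0, 0, 4, 0, 0, 0, 0, 0, 4, 0],
)

```text
t: 8.53
tcp_pos: [0.5663, 0.0569, 0.0984]
eef_rot: [[0.817, 0.002, -0.577], [0.577, 0.002, 0.817], [0.003, -1.0, 0.0]]
ft_force: [-0.1, 4.5, -0.1]
width: 0.0131
```

```bash
python3 -c "
from h import *
rep()"
```

```text
t 8.53 tcp [0.5663 0.0569 0.0984] xang 35.22 tilt [ 0.0018  0.0018 -1.    ] toolshift [-0.0016 -0.     -0.0018] turn y -44.8
F [-0.13  4.47 -0.1 ] M [0.881 0.096 0.578] w 0.0131 j [ 0.46  0.63 -0.8   1.85  0.57  0.9  -0.  ]
```

At 35.2° the torque is 0.58 against 0.28 at the same phase of earlier clicks, which suggests the seat. I'll go 1° more to confirm it passes 0.65.

apply_moves(
  moves=[0, 0, 0, 0, 0.3, 0, 0, 0, 0, 0, 0.6, 0, 0, 0, 0, 0, 0.9, 0, 0, 0, 0, 0, 1, 0, 0, 0, 0, 0, 1, 0],
)

```text
t: 8.95
tcp_pos: [0.5662, 0.0569, 0.0984]
eef_rot: [[0.827, 0.002, -0.562], [0.562, 0.002, 0.827], [0.002, -1.0, 0.001]]
ft_force: [0.5, 5.1, -0.4]
width: 0.0133
```

```bash
python3 -c "
from h import *
rep(ang=40)"
```

```text
t 8.95 tcp [0.5662 0.0569 0.0984] xang 34.22 tilt [ 0.0017  0.0018 -1.    ] toolshift [-0.0015 -0.     -0.0019] turn y -5.8
F [ 0.53  5.13 -0.4 ] M [0.859 0.162 0.666] w 0.0133 j [ 0.46  0.63 -0.8   1.85  0.57  0.9  -0.02]
```

The seat is confirmed: 0.67 N m, still rising, and 0.10 rad past the touch. The closed notch is at 40°, so the target is 120°. I open counter-clockwise and sample each click at the same phase.

apply_moves(
  moves=[0, 0, 0, 0, -2, 0, 0, 0, 0, 0, -4, 0, 0, 0, 0, 0, -7, 0, 0, 0, 0, 0, -9.8, 0, 0, 0, 0, 0, -9.8, 0],
)

```text
t: 9.37
tcp_pos: [0.5666, 0.0565, 0.0984]
eef_rot: [[0.72, 0.002, -0.694], [0.694, 0.002, 0.72], [0.003, -1.0, 0.0]]
ft_force: [0.4, 4.2, -0.8]
width: 0.0134
```

```bash
python3 -c "
from h import *
rep(ang=120)"
```

```text
t 9.37 tcp [0.5666 0.0565 0.0984] xang 43.98 tilt [ 0.0018  0.0022 -1.    ] toolshift [-0.0018 -0.     -0.0011] turn y -76.0
F [ 0.42  4.25 -0.8 ] M [ 0.798  0.05  -0.094] w 0.0134 j [ 0.49  0.65 -0.84  1.85  0.6   0.91  0.13]
```

apply_moves(
  moves=[0, 0, 0, 0, -5, 0, 0, 0, 0, 0, -10, 0, 0, 0, 0, 0, -15, 0, 0, 0, 0, 0, -20, 0, 0, 0, 0, 0, -20, 0],
)

```text
t: 9.78
tcp_pos: [0.5667, 0.0563, 0.0983]
eef_rot: [[0.439, 0.002, -0.899], [0.899, 0.003, 0.439], [0.003, -1.0, -0.0]]
ft_force: [-0.8, 4.6, -0.5]
width: 0.0135
```

```bash
python3 -c "
from h import *
rep(ang=120)"
```

```text
t 9.78 tcp [0.5667 0.0563 0.0983] xang 63.97 tilt [ 0.0017  0.0028 -1.    ] toolshift [-0.0019 -0.     -0.0001] turn y -56.0
F [-0.81  4.58 -0.48] M [ 0.763  0.167 -0.15 ] w 0.0135 j [ 0.54  0.68 -0.91  1.85  0.66  0.94  0.43]
```

apply_moves(
  moves=[0, 0, 0, 0, -5, 0, 0, 0, 0, 0, -10, 0, 0, 0, 0, 0, -15, 0, 0, 0, 0, 0, -20, 0, 0, 0, 0, 0, -20, 0],
)

```text
t: 10.2
tcp_pos: [0.5668, 0.0561, 0.0983]
eef_rot: [[0.107, 0.002, -0.994], [0.994, 0.003, 0.107], [0.003, -1.0, -0.001]]
ft_force: [2.1, 4.4, 2.1]
width: 0.0134
```

```bash
python3 -c "
from h import *
rep(ang=120)"
```

```text
t 10.20 tcp [0.5668 0.0561 0.0983] xang 83.88 tilt [ 0.0016  0.0033 -1.    ] toolshift [-0.0017 -0.      0.0007] turn y -36.1
F [2.11 4.44 2.11] M [ 0.7   -0.064 -0.101] w 0.0134 j [ 0.58  0.72 -0.99  1.85  0.73  0.98  0.74]
```

apply_moves(
  moves=[0, 0, 0, 0, -5, 0, 0, 0, 0, 0, -10, 0, 0, 0, 0, 0, -15, 0, 0, 0, 0, 0, -20, 0, 0, 0, 0, 0, -20, 0],
)

```text
t: 10.62
tcp_pos: [0.567, 0.0559, 0.0983]
eef_rot: [[-0.237, 0.002, -0.972], [0.972, 0.004, -0.237], [0.003, -1.0, -0.002]]
ft_force: [-0.5, 3.0, 3.2]
width: 0.0135
```

```bash
python3 -c "
from h import *
rep(ang=120)"
```

```text
t 10.62 tcp [0.567  0.0559 0.0983] xang 103.70 tilt [ 0.0016  0.0036 -1.    ] toolshift [-0.0011 -0.      0.0013] turn y -16.3
F [-0.49  2.98  3.17] M [ 0.674  0.05  -0.094] w 0.0135 j [ 0.62  0.77 -1.06  1.85  0.79  1.02  1.04]
```

apply_moves(
  moves=[0, 0, 0, 0, -5, 0, 0, 0, 0, 0, -10, 0, 0, 0, 0, 0, -14, 0, 0, 0, 0, 0, -16, 0, 0, 0, 0, 0, -16, 0],
)

```text
t: 11.03
tcp_pos: [0.5671, 0.0559, 0.0983]
eef_rot: [[-0.491, 0.002, -0.871], [0.871, 0.004, -0.491], [0.003, -1.0, -0.003]]
ft_force: [-0.6, 3.9, 1.9]
width: 0.0132
```

```bash
python3 -c "
from h import *
rep(ang=120)"
```

```text
t 11.03 tcp [0.5671 0.0559 0.0983] xang 119.43 tilt [ 0.0017  0.0038 -1.    ] toolshift [-0.0007 -0.      0.0017] turn y -0.6
F [-0.62  3.86  1.91] M [ 0.768 -0.     0.086] w 0.0132 j [ 0.65  0.8  -1.11  1.85  0.83  1.05  1.28]
```

apply_moves(
  moves=[0, 0, 0, 0, -0.4, 0, 0, 0, 0, 0, -0.7, 0, 0, 0, 0, 0, -0.8, 0, 0, 0, 0, 0, -0.8, 0, 0, 0, 0, 0, -0.8, 0],
)

```text
t: 11.45
tcp_pos: [0.5671, 0.0559, 0.0983]
eef_rot: [[-0.503, 0.002, -0.865], [0.865, 0.004, -0.503], [0.002, -1.0, -0.003]]
ft_force: [-0.3, 4.5, 1.0]
width: 0.0134
```

```bash
python3 -c "
from h import *
rep(ang=120)"
```

```text
t 11.45 tcp [0.5671 0.0559 0.0983] xang 120.17 tilt [ 0.0017  0.0037 -1.    ] toolshift [-0.0006 -0.      0.0017] turn y 0.2
F [-0.29  4.51  1.03] M [ 0.813 -0.059  0.002] w 0.0134 j [ 0.65  0.8  -1.11  1.85  0.83  1.05  1.29]
```

apply_moves(
  moves=[0, 0.0005, 0, 0, 0, 0, 0, 0.001, 0, 0, 0, 0, 0, 0.0015, 0, 0, 0, 0, 0, 0.002, 0, 0, 0, 0, 0, 0.002, 0, 0, 0, 0],
)

```text
t: 11.87
tcp_pos: [0.5672, 0.0559, 0.0963]
eef_rot: [[-0.502, 0.002, -0.865], [0.865, 0.004, -0.502], [0.002, -1.0, -0.003]]
ft_force: [0.6, 4.1, 0.9]
width: 0.0133
```

```bash
python3 -c "
from h import *
rep(ang=120)"
```

```text
t 11.87 tcp [0.5672 0.0559 0.0963] xang 120.16 tilt [ 0.0018  0.0037 -1.    ] toolshift [-0.0006 -0.      0.0017] turn y 0.2
F [0.64 4.09 0.92] M [ 0.848 -0.102  0.031] w 0.0133 j [ 0.65  0.8  -1.11  1.85  0.84  1.05  1.29]
```

apply_moves(
  moves=[0, 0.0005, 0, 0, 0, 0, 0, 0.001, 0, 0, 0, 0, 0, 0.0015, 0, 0, 0, 0, 0, 0.002, 0, 0, 0, 0, 0, 0.002, 0, 0, 0, 0],
)

```text
t: 12.28
tcp_pos: [0.567, 0.0558, 0.0937]
eef_rot: [[-0.502, 0.001, -0.865], [0.865, 0.004, -0.502], [0.003, -1.0, -0.003]]
ft_force: [1.0, 5.0, -4.3]
width: 0.0134
```

```bash
python3 -c "
from h import *
rep(ang=120)"
```

```text
t 12.28 tcp [0.567  0.0558 0.0937] xang 120.15 tilt [ 0.0014  0.0038 -1.    ] toolshift [-0.0006 -0.      0.0016] turn y 0.2
F [ 1.    5.05 -4.27] M [ 0.974 -0.394  0.032] w 0.0134 j [ 0.65  0.81 -1.11  1.85  0.84  1.04  1.29]
```

apply_moves(
  moves=[0, 0.0005, 0, 0, 0, 0, 0, 0.001, 0, 0, 0, 0, 0, 0.0015, 0, 0, 0, 0, 0, 0.002, 0, 0, 0, 0, 0, 0.0025, 0, 0, 0, 0],
)

```text
t: 12.7
tcp_pos: [0.5673, 0.056, 0.0923]
eef_rot: [[-0.502, 0.002, -0.865], [0.865, 0.003, -0.502], [0.002, -1.0, -0.003]]
ft_force: [-2.5, 3.7, 11.9]
width: 0.0133
```

```bash
python3 -c "
from h import *
rep(ang=120)"
```

```text
t 12.70 tcp [0.5673 0.056  0.0923] xang 120.15 tilt [ 0.002   0.0035 -1.    ] toolshift [-0.0007 -0.      0.0019] turn y 0.2
F [-2.5   3.74 11.86] M [0.581 0.587 0.013] w 0.0133 j [ 0.64  0.81 -1.11  1.85  0.84  1.04  1.29]
```

It snapped: the force dipped to -4 N, then hit a firm stop 6.0 mm down at +12 N. Now I relax, open and retreat upward.

apply_moves(
  moves=[0, 0, 0, 0, 0, 0, 0, 0, 0, 0, 0, 0, 0, 0, 0, 0, 0, 0, 0, 0, 0, 0, 0, 0, 0, 0, 0, 0, 0, 0],
  newtons=30,
)

```text
t: 13.12
tcp_pos: [0.5672, 0.056, 0.0924]
eef_rot: [[-0.502, 0.002, -0.865], [0.865, 0.003, -0.502], [0.002, -1.0, -0.003]]
ft_force: [-0.8, 4.0, 3.1]
width: 0.0132
```

apply_moves(
  moves=[0, 0, 0, 0, 0, 0, 0, 0, 0, 0, 0, 0, 0, 0, 0, 0, 0, 0, 0, 0, 0, 0, 0, 0, 0, 0, 0, 0, 0, 0],
  fingers=1,
)

```text
t: 13.53
tcp_pos: [0.5673, 0.0552, 0.0922]
eef_rot: [[-0.502, 0.002, -0.865], [0.865, 0.002, -0.502], [0.001, -1.0, -0.003]]
ft_force: [-0.0, -0.0, -0.2]
width: 0.073
```

```bash
python3 -c "
from h import *
rep(ang=120)"
```

```text
t 13.53 tcp [0.5673 0.0552 0.0922] xang 120.11 tilt [ 0.0016  0.0024 -1.    ] toolshift [ 0.     -0.      0.0015] turn y 0.1
F [-0.   -0.   -0.17] M [0.004 0.052 0.024] w 0.0730 j [ 0.64  0.81 -1.1   1.85  0.84  1.04  1.29]
```

Released with zero force. I raise the arm and move it back to clear the top camera.

apply_moves(
  moves=[0, -0.01, 0, 0, 0, 0, 0, -0.03, 0, 0, 0, 0, 0, -0.06, 0, 0, 0, 0, 0, -0.095, 0, 0, 0, 0, 0, -0.13, 0, 0, 0, 0],
)

```text
t: 13.95
tcp_pos: [0.5665, 0.0549, 0.2238]
eef_rot: [[-0.502, 0.001, -0.865], [0.865, 0.002, -0.502], [0.002, -1.0, -0.002]]
ft_force: [0.2, -0.5, -0.3]
width: 0.0854
```

apply_moves(
  moves=[-0.018, 0, 0.018, 0, 0, 0, -0.036, 0, 0.036, 0, 0, 0, -0.06, 0, 0.055, 0, 0, 0, -0.085, 0, 0.08, 0, 0, 0, -0.11, 0, 0.1, 0, 0, 0],
)

```text
t: 14.37
tcp_pos: [0.5344, -0.0919, 0.2242]
eef_rot: [[-0.503, 0.001, -0.864], [0.864, 0.001, -0.503], [0.001, -1.0, -0.001]]
ft_force: [1.1, -0.9, -1.1]
width: 0.0856
```

apply_moves(
  moves=[-0.03, 0, 0, 0, 0, 0, -0.06, 0, 0, 0, 0, 0, -0.09, 0, 0, 0, 0, 0, -0.12, 0, 0, 0, 0, 0, -0.12, 0, 0, 0, 0, 0],
)

```text
t: 14.78
tcp_pos: [0.5964, -0.2033, 0.224]
eef_rot: [[-0.495, 0.002, -0.869], [0.869, -0.001, -0.495], [-0.002, -1.0, -0.001]]
ft_force: [-0.1, -0.5, -0.4]
width: 0.0857
```

```bash
python3 -c "
from h import *
rep(ang=120)
f=read_camera('top');cv2.imwrite('pics/top2.png',f)
a=f[165:235,190:275];b=read_camera('side')[190:260,205:290]
cv2.imwrite('pics/z2.png',np.hstack([cv2.resize(a,None,fx=4.6,fy=4.6,interpolation=cv2.INTER_CUBIC),cv2.resize(b,None,fx=4.6,fy=4.6,interpolation=cv2.INTER_CUBIC)]))"
```

```text
t 14.78 tcp [ 0.5964 -0.2033  0.224 ] xang 119.65 tilt [ 0.0018 -0.001  -1.    ] toolshift [ 0.2391 -0.0003 -0.1011] turn y -0.4
F [-0.09 -0.51 -0.39] M [-0.056  0.014  0.065] w 0.0857 j [ 1.07  0.77 -1.23  1.6   0.75  1.31  1.82]
```

View pics/z2.png

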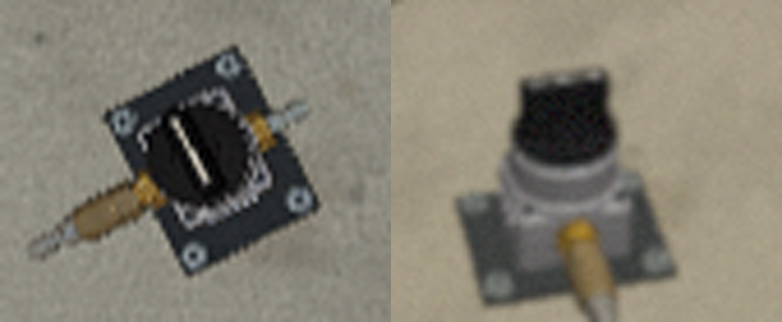

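View pics/top2.png

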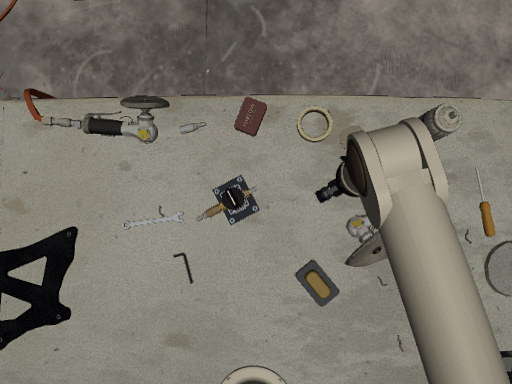

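The white line has moved to about 28° in the top view, which matches +40° from the start. The red band is no longer visible in the side view, and the tools lie where they were. I hand in.

```bash
python3 -c "
from cell import *
print(job_done())"
```

```text
the job is handed in; nothing more can be done
None
```

The valve is set: I closed the needle until it touched its seat, opened it four clicks, locked the knob and let go. I handed the job in at about 15 s.

- **Closing:** the valve started two clicks open. The two clicks on the way peaked at about 0.3 N m. In the closed notch the torque climbed without dropping to 0.67 N m. I stopped there, 5.8° (0.10 rad) past the touch, which is inside the 0.17 rad limit.
- **Opening:** I turned the knob back 80° from the closed notch, four clicks. The torque at the same point in each click stayed similar (-0.09 to -0.15 N m), and it was zero in the final notch.
- **Locking:** pressing down, the knob pulled itself on at about -4 N. It then hit a firm stop 6.0 mm down at 12 N.
- **Last checks:** the force was zero after release. The side view shows no red band, and the tools and fittings lie where they were. The white line reads roughly 28° by eye against the expected 30°, within what I can read from the picture.

No check failed. One oddity: the grip carried a steady 3–5 N sideways force while turning, which went away on release.

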